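# Tighten the wheel's castle nut to its next slot and let the lock pin in

## Task

Lock the castle nut that holds the sanding wheel on the shoe finisher's shaft: take the lock pin from its wooden stand and put it point down in the bush above the nut, so that it stands loosely on the nut's crown. Then push the ring spanner's handle gently down to tighten the nut until the next slot comes under the pin and it drops fully home through the slot and the shaft's cross hole; stop there and never strain the pin. Let go of everything and leave the other things on the bench alone.

Things in the scene. Friction and masses are not known exactly. Their poses are not given: they have to be found in the camera images.
- machine: Green bench-top finisher head, fixed. Origin on the bench, straight below the pin axis; x runs along the level shaft, outward from the blue wheel (110 mm across, x -75 to -35 mm) to the nut at the free end; z up. Shaft axis 90 mm up. Housing at x -160 to -100 mm, 132 mm high; base plate 12 mm high. A dark post and arm on the -y side (post at y -68 mm, 146 mm high) carry the bush over the nut.
- nut_center (a point): Where the pin axis crosses the shaft axis, 90 mm above the bench. Around it is the crown of the castle nut, 56 mm across, x -10 to 10 mm, with four open slots 7.5 mm wide, one every 90 degrees; they turn with the nut, this point does not. The shaft (24 mm) has an upright cross hole of 8 mm here, right under the bush.
- bush_mouth (a point): Centre of the mouth of the bush's upright through hole, on its top, 146 mm above the bench. Steel block 18 x 24 mm, 24 mm high; hole 7 mm wide with a 1.5 mm chamfer. A pin put in from above comes to stand on the nut's crown, 27 to 29 mm above the shaft axis, as no slot is under it at the start.
- spanner (a joint): Ring spanner on the nut, rad: 0 = handle level, negative = handle up; grows as the handle is pushed down (tightens). Range -0.95 to 0.65, starts near -0.77, takes some 4 N at the handle point, stays where left. How the slots stand to the handle varies, unmeasured: the next slot centres at -0.42 to 0.42. With the pin in it has some 0.1 rad of play, then locks on the pin: 10 N there strains it.
- handle (a point): Point on the flat upper face of the spanner's handle, 130 mm from the shaft axis, 5 mm above the handle's middle plane, at machine x -18 mm. Its x axis is along the shaft, outward, y out along the handle, z square to the upper face. The handle, a steel bar 14 mm wide and 10 mm thick, ends 153 mm from the shaft axis, on the machine's +y side.
- pin_grip (a point): Centre of the lock pin's dark round head (16 mm across, 44 mm high), z along the pin to the head. Below it a steel shank, 6 mm across, 62 mm long, with a 3 mm cone at the point. This point is 22 mm above the shoulder, 84 mm above the tip. About 60 g. Starts upright in its stand; on the crown it is about 201 mm above the bench, fully home (shoulder on the bush) 168 mm.
- stand: Wooden block, fixed, 50 x 50 mm and 70 mm high, with the pin hanging by its shoulder in a vertical 8 mm hole in the middle of the top. Origin at the centre of its underside, z up
- tin: Bystander: closed round tin, 72 mm in diameter, 32 mm high; origin at the centre of its underside
- brush: Bystander: shoe brush lying bristles down, 150 x 48 mm, 38 mm high, long along its x; origin at the centre of its underside
- heel: Bystander: black rubber heel block, about 75 x 62 mm, 18 mm high; origin on its underside near the middle

How it is judged (in metres and radians):
On the way:
1. the pin stands in the bush on the nut's crown, let go (horizontal distance between pin_grip and bush_mouth below 0.01 m and z of pin_grip in the frame of machine between 0.192 and 0.206 m and contact force between pin and the fingers below 0.2 N), for 0.2 s.
At the end, for the whole second after the job is handed in: The pin is home: upright (within 0.1 rad) in the bush, its head's centre within 6 mm of the bush axis and its shoulder within 3 mm of the bush's top, so that its shank passes through the nut's slot into the shaft; pin and spanner are at rest and let go (z of pin_grip in the frame of machine between 0.16 and 0.171 m and horizontal distance between pin_grip and bush_mouth below 0.006 m and angle between pin_grip's own z axis and vertical below 0.1 rad and linear speed of pin below 0.02 m/s and velocity of joint spanner between -0.05 and 0.05 rad/s); the robot touches nothing.
It fails at once if the pin is strained: more than 80 N between it and the machine (bush, nut, shaft) (contact force between pin and machine above 80 N).
It fails at once if a bystander is moved by more than 20 mm (distance of any of tin, brush, heel from where it was at the start of the episode above 0.02 m).
It also fails if it takes over 61 s, if anything falls off the work surface, if the arm or the gripper's body presses on something with over 40 N, if the wrist force passes 120 N, or if a joint passes its speed limit or range.

## Robot

A 6-joint arm with a two-finger parallel gripper is mounted at the origin on the work surface. World frame = base frame: x ahead of the robot, y to its left, z up, the work surface at z = 0. Lengths are in mm, angles in degrees, forces in N, time in s.
With the tool pointing down it reaches from about 350 to 850 mm from the base axis. Payload 8.1 kg.
Tool frame: the origin (TCP) lies midway between the tips of the shut fingers; the grasp point (between the pads) lies 19 mm behind it; z points along the fingers, x is the direction in which the jaws open and shut, and the axes are right-handed (so a half turn about z gives the same grasp; the last joint's range is limited). The gripper opens to 85 mm and grips with 20 to 120 N. Pads are 22 mm wide; open, the fingers measure 114 mm over their backs; the gripper's body (76 mm by 85 mm) begins 54 mm behind the grasp point. The pads swing forward as they close: fully open they stand 13 mm farther back than shut.
Start: joints at [66.211, 7.471, 85.268, -0, 87.261, -4.893], TCP at [194.291, 567.676, 231.292] pointing down, gripper open.
Joint ranges: [-169.43, 169.43], [-51.17, 129.36], [1.28, 143.12], [-76.62, 256.62], [0, 156.53], [-152.29, 152.29]. Speed limits (degrees/s): [136.94, 136.94, 159.86, 180, 180, 180].

## Interface

Orientations are given as [roll, pitch, yaw] about the fixed x, y, z axes, in that order (R = Rz(yaw) Ry(pitch) Rx(roll)).
In Python, from bench import monitor, cams, r gives the robot as it stands.
- The arm moves only by the tool jog_arm, never from a script. Its arguments are lists of equal length, an entry for each row: "offset": the shift along the tool's x, y, z in mm, a list of three; "delta_rot": the turn, a rotation vector about the tool's x, y, z in degrees, a list of three; "jaw": the opening in per cent of the stroke, from 0 (shut) to 100 (fully open). In form: {"offset": [[x, y, z], ...], "delta_rot": [[rx, ry, rz], ...], "jaw": [jaw, ...]}. A call has 1 to 20 rows; each row shifts and turns the pose as measured when the row begins, along the tool's axes as they then stand; what a row does not reach is not made up. A row lasts 1/10 s, in which the tool goes at most 50 mm and 8.59 degrees, less where a joint would pass 70% of its speed; a pose out of reach is approached as far as the arm can. A call is refused whole if a number of a shift passes 50 or a number of a turn 8.59, either way. A call with a gripper value outside its range is refused whole. The fingers move at their own pace and stop on an object; "newtons" is the grip in N (left out, the last holds). Time passes only in rows, so rows that do not move let the fingers close. It gives the time, the measured TCP pose, the force and the opening at its end, in the units of the state.
- monitor.sense(): the state, without advancing time (a new reading comes with each control period).
- cams.snapshot(name): name is "side" or "top"; returns (picture, depth): 400x640x3 uint8, red, green, blue; 400x640 float32, mm along the optical axis (not along the pixel's ray), 0 where there is no reading.
- cams.camera_model(name): a dict with "K" (3x3 intrinsics, pixels), "camera_from_world" (4x4, takes a point from world to camera coordinates). Camera axes: x right, y down, z forward; pixel columns grow to the right and rows downward; lengths in mm; the calibration is good to about 2 mm. A picture is of the moment at which its call begins. camera_model takes no time and is no camera call.
- r.hand_in(): hands the job in, once; it reports no verdict.
The state is a dict: "time": time; "joint_pos": joint angles; "qd": joint speeds; "joint_efforts": joint torques, N m; "tool_pos": TCP position; "tcp_rot": TCP orientation; "ft_force": force on the tool from outside, world axes, zero at the start; "wrist_torque": the same for the moment, N m; "finger_gap": finger opening in mm.
Only numpy, scipy, OpenCV 4.12 (cv2) and the standard library are available. Lean on these libraries where they do the work, as an engineer would, in place of code of your own. Each camera call takes 0.05 s, during which the arm holds its last target.

## Working session

There is one attempt and no reset: what is moved stays moved. The work goes in short steps, Python scripts to look and compute and a tool call to move; the robot and the scene stay as the last step left them, time stands still between calls to the robot, and variables do not carry over. Pictures are saved under pics/ and viewed, and the job is handed in when it is done.

Besides the shell and the picture viewer there is one more tool, called after "Call:" as name(argument=value, ...), one argument or row to a line, values as JSON. jog_arm: Moves the arm, as the interface text tells. Its arguments: {"type":"object","properties":{"offset":{"type":"array","items":{"type":"array","items":{"type":"number"}}},"delta_rot":{"type":"array","items":{"type":"array","items":{"type":"number"}}},"jaw":{"type":"array","items":{"type":"number"}},"newtons":{"type":"number"}},"required":["offset","delta_rot","jaw"]}

```bash
ls; mkdir -p pics
python3 - <<'E'
from bench import monitor,cams,r
import cv2,numpy as np
for n in("side","top"):
    im,d=cams.snapshot(n); cv2.imwrite(f"pics/{n}0.png",im[:,:,::-1]); np.save(f"pics/{n}0.npy",d)
    np.save(f"pics/{n}0im.npy",im)
    print(n,cams.camera_model(n))
s=monitor.sense();print(s)
E
```

```text
pics
side {'K': array([[405.97393616,   0.        , 321.11355207],
       [  0.        , 405.97393616, 206.96866045],
       [  0.        ,   0.        ,   1.        ]]), 'camera_from_world': array([[ 8.36646368e-01, -5.47516917e-01, -1.57505750e-02,
        -4.91249767e+02],
       [-3.21611127e-01, -4.67762518e-01, -8.23264544e-01,
         2.79355187e+02],
       [ 4.43383736e-01,  6.93846851e-01, -5.67439344e-01,
         7.15356843e+02],
       [ 0.00000000e+00,  0.00000000e+00,  0.00000000e+00,
         1.00000000e+00]])}
top {'K': array([[508.57336749,   0.        , 319.6108307 ],
       [  0.        , 508.57336749, 199.48758372],
       [  0.        ,   0.        ,   1.        ]]), 'camera_from_world': array([[ 4.92257314e-03, -9.99979299e-01, -4.14376582e-03,
         1.22570037e+01],
       [-9.90949002e-01, -4.32214236e-03, -1.34169275e-01,
         6.35594360e+02],
       [ 1.34148588e-01,  4.76671868e-03, -9.90949764e-01,
         1.38076034e+03],
       [ 0.00000000e+00,  0.00000000e+00,  0.00000000e+00,
         1.00000000e+00]])}
{'time': 0.1, 'joint_pos': array([ 6.62113491e+01,  7.51214696e+00,  8.53225913e+01, -2.05164985e-03,
        8.72610045e+01, -4.89181962e+00]), 'qd': array([ 0.00034559, -0.10799452, -0.14188574,  0.05021853, -0.01735482,
        0.05260131]), 'joint_efforts': array([ 1.13719103e-03, -5.70952749e+01, -5.01940548e+01, -1.85062968e-04,
        8.09425459e-03,  2.59651534e-05]), 'tool_pos': array([194.09996845, 567.21987009, 230.33938207]), 'tcp_rot': array([-1.79993877e+02,  9.55687142e-02,  7.11032736e+01]), 'ft_force': array([ 0.13459781, -0.20008597, -0.52142679]), 'wrist_torque': array([ 0.0132998 , -0.01179395, -0.00510509]), 'finger_gap': 85.75395764684465}
```

View pics/side0.png

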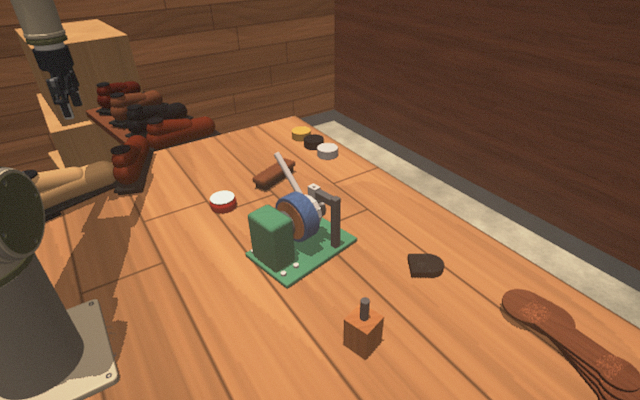

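View pics/top0.png

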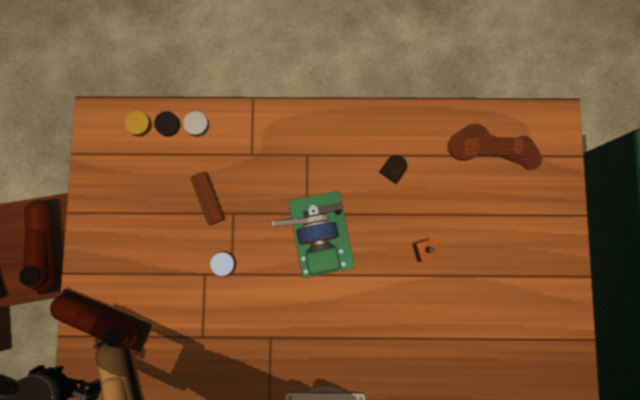

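The side view shows the stand and pin at about (364,325), the machine at (300,230) with the bush at (315,188) and the handle tip at (278,154). The top view shows the pin at (429,250) and the bush at (313,210). I'll zoom in on both.

```bash
cat > h.py <<'E'
import numpy as np,cv2
from bench import monitor,cams,r
def ray(n,u,v):
    m=cams.camera_model(n);K=m["K"];T=m["camera_from_world"]
    d=np.linalg.inv(K)@np.array([u,v,1.]);R=T[:3,:3];c=-R.T@T[:3,3]
    return c,R.T@d
def onz(n,u,v,z):
    c,d=ray(n,u,v);return c+d*(z-c[2])/d[2]
def pt(n,u,v,dep):
    c,d=ray(n,u,v);return c+d*dep
def cross(a,b):
    c1,d1=ray("side",*a);c2,d2=ray("top",*b)
    A=np.array([d1,-d2]).T;t=np.linalg.lstsq(A,c2-c1,rcond=None)[0]
    p,q=c1+t[0]*d1,c2+t[1]*d2
    return (p+q)/2,np.linalg.norm(p-q)
def proj(n,p):
    m=cams.camera_model(n);q=m["camera_from_world"][:3]@np.append(p,1);q=m["K"]@q;return q[:2]/q[2]
def crop(im,u0,v0,w,h,s,out):
    c=im[v0:v0+h,u0:u0+w,::-1];cv2.imwrite(out,cv2.resize(c,None,fx=s,fy=s,interpolation=cv2.INTER_NEAREST))
E
python3 - <<'E'
from h import *
S=np.load("pics/side0im.npy");T=np.load("pics/top0im.npy")
crop(S,240,140,130,100,6,"pics/s1.png");crop(S,330,285,70,75,7,"pics/s2.png")
crop(T,265,180,100,100,6,"pics/t1.png");crop(T,400,230,50,40,10,"pics/t2.png")
E
```

```text
(no output)
```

View pics/s1.png

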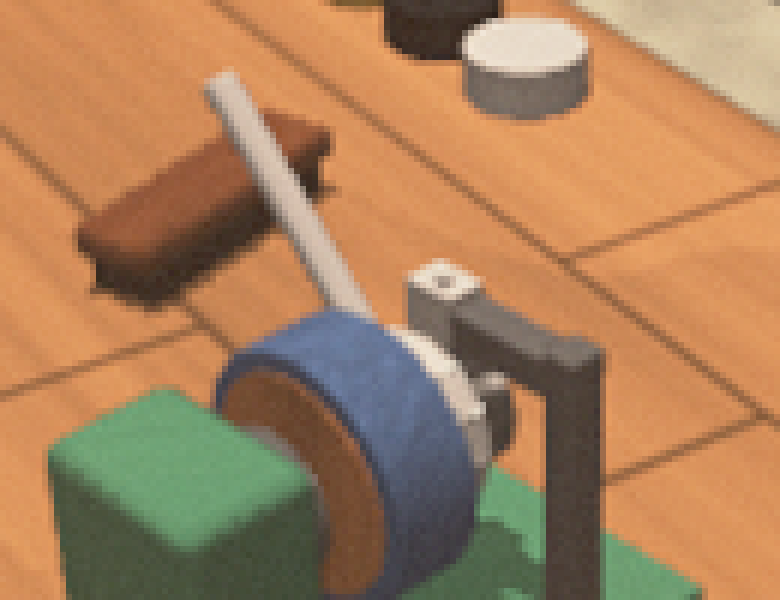

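View pics/s2.png

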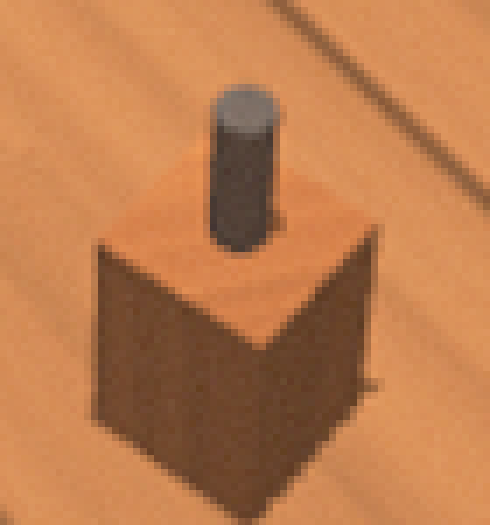

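View pics/t1.png

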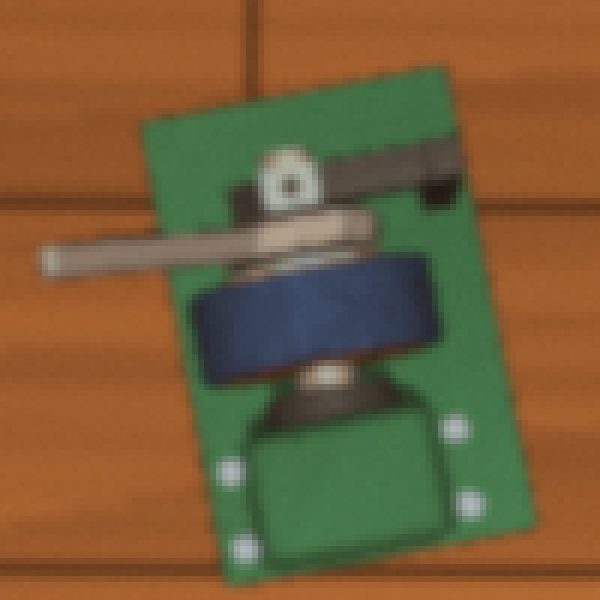

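View pics/t2.png

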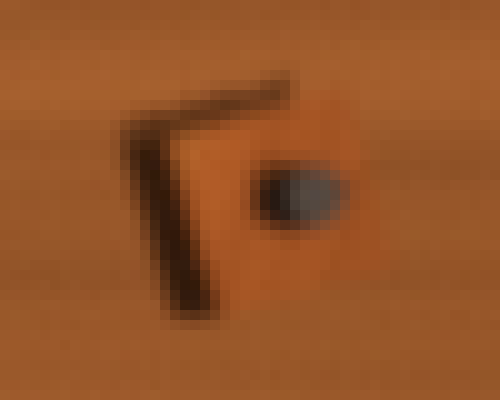

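Run:
```python
from h import *
np.set_printoptions(precision=1,suppress=True)
ps=(330+246/7-.5,285+108/7-.5);ptp=(430.8,249.4)
print("pin",onz("side",*ps,114),onz("top",*ptp,114),cross(ps,ptp))
bs=(313.7,186.7);bt=(312.8,210.3)
print("bush",onz("side",*bs,146),onz("top",*bt,146),cross(bs,bt))
# stand top corners
for p in[(100,243),(262,350),(376,230)]: print("stand",onz("side",330+p[0]/7-.5,285+p[1]/7-.5,70))
# base plate corners top
for p in[(145,124),(443,68),(537,525),(228,585)]: print("base",onz("top",265+p[0]/6-.5,180+p[1]/6-.5,12))
# handle tip 
hs=(240+222/6-.5,140+84/6-.5);ht=(265+48/6-.5,180+261/6-.5)
print("tip",cross(hs,ht))
D=np.load("pics/side0.npy")
print("d",pt("side",277,155,D[155,277]),pt("side",*ps,D[300,365]))
# wheel,housing
for p in [(55,455),(185,548),(310,482)]: print("hous",onz("side",240+p[0]/6-.5,140+p[1]/6-.5,132))
# bush top corners side
for p in[(408,285),(440,262),(484,278),(452,300)]: print("bushc",onz("side",240+p[0]/6-.5,140+p[1]/6-.5,146))
```

```text
pin [ 495.5 -276.3  114. ] [ 495.2 -277.2  114. ] (array([ 495. , -276.9,  114.9]), np.float64(0.21471288532724073))
bush [590.8  31.9 146. ] [593.3  32.2 146. ] (array([592.5,  32.7, 145.2]), np.float64(2.0369806585670833))
stand [ 465.  -260.2   70. ]
stand [ 478.2 -307.6   70. ]
stand [ 524. -295.   70.]
base [637.4 103.9  12. ]
base [665.  -38.2  12. ]
base [448.7 -82.2  12. ]
base [420.3  62.2  12. ]
tip (array([554.4, 131.2, 198.6]), np.float64(1.7610913651427085))
d [551.1 124.5 198.4] [ 494.8 -277.   115.1]
hous [428.9  32.4 132. ]
hous [442.2 -40.7 132. ]
hous [494.8 -32.1 132. ]
bushc [578.6  38.8 146. ]
bushc [597.4  46.  146. ]
bushc [604.8  26.7 146. ]
bushc [586.5  20.4 146. ]
```

Pin at about (495,-277), with its top at the expected z of 114. Bush at (592,32). Machine yaw is about 11°. First I rotate the tool to yaw 11° and lift.

Call:
jog_arm(
  offset=[
    [0,0,-30],
    [0,0,-30],
    [0,0,0],
    [0,0,0],
    [0,0,0],
    [0,0,0],
    [0,0,0],
    [0,0,0],
  ],
  delta_rot=[
    [0,0,8.5],
    [0,0,8.5],
    [0,0,8.5],
    [0,0,8.5],
    [0,0,8.5],
    [0,0,8.5],
    [0,0,8.5],
    [0,0,0],
  ],
  jaw=[60,60,60,60,60,60,60,60],
  newtons=40,
)

```text
time: 0.9
tool_pos: [193.2, 565.1, 287.6]
tcp_rot: [179.5, 0.4, 10.6]
ft_force: [-0.2, -0.6, -0.1]
finger_gap: 51.3
```

```bash
cat > go.py <<'E'
import sys
from h import *
from scipy.spatial.transform import Rotation as R
np.set_printoptions(precision=2,suppress=True)
s=monitor.sense();Rt=R.from_euler('xyz',s["tcp_rot"],degrees=True)
print("t",round(s["time"],2),"tcp",s["tool_pos"],s["tcp_rot"],"F",s["ft_force"],"gap",round(s["finger_gap"],1),"j",s["joint_pos"])
if len(sys.argv)>3:
    t=np.array([float(a) for a in sys.argv[1:4]])
    y=float(sys.argv[4]) if len(sys.argv)>4 else 11.2
    print("d tool",Rt.inv().apply(t-s["tool_pos"]),"rot",(Rt.inv()*R.from_euler('xyz',[180,0,y],degrees=True)).as_rotvec(degrees=True))
E
python3 go.py 495 -277 180
```

```text
t 0.9 tcp [193.17 565.14 287.55] [179.48   0.36  10.6 ] F [-0.15 -0.64 -0.11] gap 51.3 j [66.21  6.72 80.25  0.   93.66 55.61]
d tool [142.43 882.28 114.74] rot [ 0.52  0.36 -0.6 ]
```

Call:
jog_arm(
  offset=[
    [7,44,0],
    [7,44,0],
    [7,44,0],
    [7,44,0],
    [7,44,0],
    [7,44,0],
    [7,44,0],
    [7,44,0],
    [7,44,0],
    [7,44,0],
    [7,44,0],
    [7,44,0],
    [7,44,0],
    [7,44,0],
    [7,44,0],
    [7,44,0],
    [7,44,0],
    [7,44,0],
    [7,44,0],
    [0,0,0],
  ],
  delta_rot=[
    [0.5,0.4,-0.6],
    [0,0,0],
    [0,0,0],
    [0,0,0],
    [0,0,0],
    [0,0,0],
    [0,0,0],
    [0,0,0],
    [0,0,0],
    [0,0,0],
    [0,0,0],
    [0,0,0],
    [0,0,0],
    [0,0,0],
    [0,0,0],
    [0,0,0],
    [0,0,0],
    [0,0,0],
    [0,0,0],
    [0,0,0],
  ],
  jaw=[60,60,60,60,60,60,60,60,60,60,60,60,60,60,60,60,60,60,60,60],
)

```text
time: 2.9
tool_pos: [529.3, -246.6, 280.7]
tcp_rot: [179.7, 0.4, 17.3]
ft_force: [-0.8, -0.3, -0.4]
finger_gap: 51.0
```

```bash
python3 go.py 495 -277 180
```

```text
t 2.9 tcp [ 529.27 -246.62  280.74] [179.74   0.36  17.32] F [-0.83 -0.32 -0.38] gap 51.0 j [-29.74   4.18  83.66  -0.44  92.22 -47.08]
d tool [-41.13  18.34 101.09] rot [0.28 0.34 6.12]
```

Call:
jog_arm(
  offset=[
    [-20,9,30],
    [-20,8,30],
    [0,0,35],
    [0,0,0],
  ],
  delta_rot=[
    [0.3,0.3,6.1],
    [0,0,0],
    [0,0,0],
    [0,0,0],
  ],
  jaw=[60,60,60,60],
)

```text
time: 3.3
tool_pos: [493.6, -274.4, 182.4]
tcp_rot: [-179.9, 0.0, 11.9]
ft_force: [0.0, 1.5, 0.3]
finger_gap: 51.3
```

```bash
python3 go.py 495.2 -276.8 130
```

```text
t 3.3 tcp [ 493.57 -274.38  182.38] [-179.88    0.05   11.87] F [0.03 1.53 0.34] gap 51.3 j [-34.3    3.72  94.41   0.05  81.99 -46.18]
d tool [ 1.14  2.81 52.37] rot [-0.12  0.05  0.67]
```

Call:
jog_arm(
  offset=[
    [1,2.8,25],
    [0,0,25],
    [0,0,0],
    [0,0,0],
  ],
  delta_rot=[
    [-0.1,0,0.7],
    [0,0,0],
    [0,0,0],
    [0,0,0],
  ],
  jaw=[60,60,60,60],
)

```text
time: 3.7
tool_pos: [497.5, -276.3, 137.9]
tcp_rot: [179.8, -0.2, 11.8]
ft_force: [-0.2, -0.8, 0.1]
finger_gap: 51.2
```

```bash
python3 go.py 495.2 -276.8 81
```

```text
t 3.7 tcp [ 497.47 -276.34  137.92] [179.83  -0.16  11.83] F [-0.23 -0.79  0.11] gap 51.2 j [-34.21   6.09  96.67   0.    77.   -46.04]
d tool [-2.48 -0.18 56.91] rot [ 0.16 -0.16  0.63]
```

Call:
jog_arm(
  offset=[
    [-1.5,0,25],
    [-0.5,0,25],
    [0,0,0],
  ],
  delta_rot=[
    [0.1,-0.1,0.6],
    [0,0,0],
    [0,0,0],
  ],
  jaw=[60,60,60],
)

```text
time: 4.0
tool_pos: [500.5, -278.6, 95.9]
tcp_rot: [179.5, -0.5, 11.5]
ft_force: [-0.2, 0.8, -0.9]
finger_gap: 50.8
```

```bash
python3 go.py 495.2 -276.8 81
```

```text
t 4.0 tcp [ 500.47 -278.61   95.92] [179.49  -0.52  11.5 ] F [-0.15  0.75 -0.92] gap 50.8 j [-34.24   8.63  98.56   0.02  72.09 -45.74]
d tool [-4.94 -2.96 14.85] rot [ 0.51 -0.52  0.29]
```

Call:
jog_arm(
  offset=[
    [-5,-3,15],
    [0,0,0],
  ],
  delta_rot=[
    [0.5,-0.5,0.3],
    [0,0,0],
  ],
  jaw=[60,60],
)

```text
time: 4.2
tool_pos: [496.9, -277.6, 84.4]
tcp_rot: [179.8, -0.2, 11.3]
ft_force: [-0.4, 0.3, -0.7]
finger_gap: 51.2
```

```bash
python3 go.py 495.2 -276.8 81;python3 - <<'E'
from h import *
for n in("side","top"):
    im,d=cams.snapshot(n)
    crop(im,*((310,230,110,130,4.5) if n=="side" else (380,200,100,100,6)),f"pics/g_{n}.png")
print(monitor.sense()["tool_pos"])
E
```

```text
t 4.2 tcp [ 496.91 -277.6    84.4 ] [179.83  -0.18  11.26] F [-0.37  0.27 -0.69] gap 51.2 j [-34.36   9.3   99.1    0.01  71.35 -45.62]
d tool [-1.53 -1.13  3.39] rot [ 0.17 -0.18  0.06]
[ 498.92502127 -278.92301831   86.95591743]
```

View pics/g_side.png

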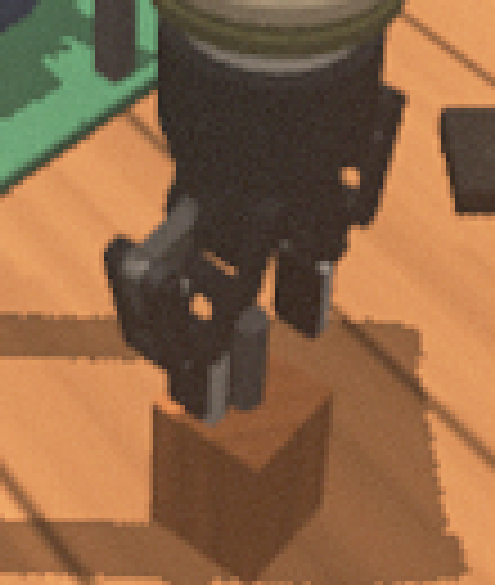

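Call:
jog_arm(
  offset=[
    [-4,-3,5],
    [0,0,0],
  ],
  delta_rot=[
    [0,0,0],
    [0,0,0],
  ],
  jaw=[60,60],
)

```text
time: 4.5
tool_pos: [495.2, -277.3, 83.5]
tcp_rot: [179.5, -0.5, 11.3]
ft_force: [0.7, 0.8, -0.5]
finger_gap: 51.6
```

```bash
python3 go.py 495.2 -276.8 81
```

```text
t 4.5 tcp [ 495.19 -277.32   83.52] [179.51  -0.5   11.28] F [ 0.71  0.78 -0.45] gap 51.6 j [-34.44   8.7   99.88   0.02  70.72 -45.72]
d tool [ 0.09 -0.53  2.51] rot [ 0.49 -0.5   0.08]
```

Call:
jog_arm(
  offset=[
    [0,0,1],
    [0,0,0],
    [0,0,0],
    [0,0,0],
    [0,0,0],
    [0,0,0],
  ],
  delta_rot=[
    [0.5,-0.5,0.1],
    [0,0,0],
    [0,0,0],
    [0,0,0],
    [0,0,0],
    [0,0,0],
  ],
  jaw=[0,0,0,0,0,0],
  newtons=40,
)

```text
time: 5.1
tool_pos: [495.6, -277.7, 83.5]
tcp_rot: [180.0, -0.0, 11.2]
ft_force: [0.3, -0.1, 0.7]
finger_gap: 14.1
```

```bash
python3 go.py 495.2 -276.8 240
```

```text
t 5.1 tcp [ 495.64 -277.69   83.46] [180.    -0.01  11.17] F [ 0.3  -0.14  0.7 ] gap 14.1 j [-34.43   9.43  99.07   0.01  71.5  -45.6 ]
d tool [  -0.23   -0.95 -156.54] rot [ 0.   -0.01 -0.03]
```

Call:
jog_arm(
  offset=[
    [0,0,-20],
    [0,0,-40],
    [0,0,-50],
    [0,0,-50],
    [0,0,-20],
    [0,0,0],
  ],
  delta_rot=[
    [0,0,0],
    [0,0,0],
    [0,0,0],
    [0,0,0],
    [0,0,0],
    [0,0,0],
  ],
  jaw=[0,0,0,0,0,0],
)

```text
time: 5.7
tool_pos: [495.5, -277.3, 267.4]
tcp_rot: [-180.0, -0.1, 11.2]
ft_force: [-0.2, -0.6, -0.5]
finger_gap: 13.9
```

```bash
python3 go.py 592 32.3 260
```

```text
t 5.7 tcp [ 495.51 -277.34  267.44] [-179.99   -0.06   11.16] F [-0.15 -0.58 -0.46] gap 13.9 j [-34.44   1.74  87.56   0.05  90.67 -45.6 ]
d tool [ 154.59 -285.11    7.65] rot [-0.01 -0.06 -0.04]
```

Call:
jog_arm(
  offset=[
    [15,-28,0],
    [15,-28,0],
    [15,-28,0],
    [15,-28,0],
    [15,-28,0],
    [15,-28,0],
    [15,-28,0],
    [15,-28,0],
    [15,-28,0],
    [0,0,0],
    [0,0,0],
  ],
  delta_rot=[
    [0,0,0],
    [0,0,0],
    [0,0,0],
    [0,0,0],
    [0,0,0],
    [0,0,0],
    [0,0,0],
    [0,0,0],
    [0,0,0],
    [0,0,0],
    [0,0,0],
  ],
  jaw=[0,0,0,0,0,0,0,0,0,0,0],
)

```text
time: 6.8
tool_pos: [574.9, 6.9, 243.7]
tcp_rot: [-179.5, 1.3, 11.0]
ft_force: [0.9, 0.1, 0.1]
finger_gap: 13.9
```

```bash
python3 go.py 592 32.3 260;python3 - <<'E'
from h import *
for n in("side","top"):
    im,d=cams.snapshot(n)
    cv2.imwrite(f"pics/p_{n}f.png",im[:,:,::-1])
    crop(im,*((240,70,130,150,4) if n=="side" else (260,130,110,110,5)),f"pics/p_{n}.png")
E
python3 go.py 592 32.3 260
```

```text
t 6.8 tcp [574.87   6.91 243.68] [-179.46    1.3    11.01] F [0.85 0.05 0.14] gap 13.9 j [ -4.53   4.67  86.99   0.17  89.73 -15.53]
d tool [ 21.29 -21.81 -16.6 ] rot [-0.54  1.3  -0.2 ]
t 6.9 tcp [574.8    6.15 244.09] [-179.45    1.28   10.93] F [-0.18 -0.64 -0.84] gap 13.7 j [ -4.61   4.63  86.99   0.18  89.76 -15.54]
d tool [ 21.48 -22.57 -16.18] rot [-0.55  1.28 -0.28]
```

View pics/p_side.png

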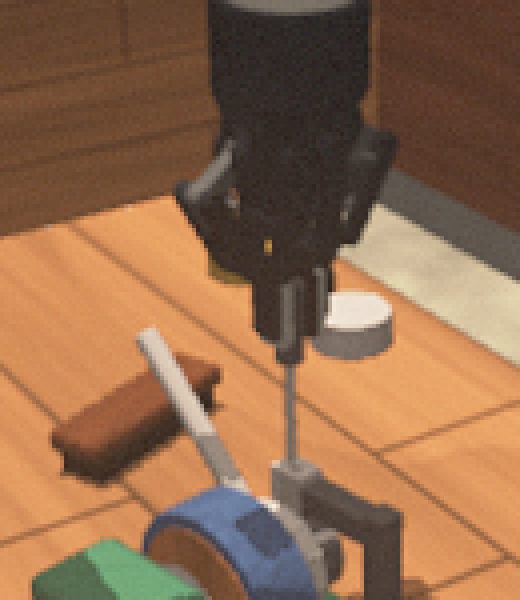

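View pics/p_top.png

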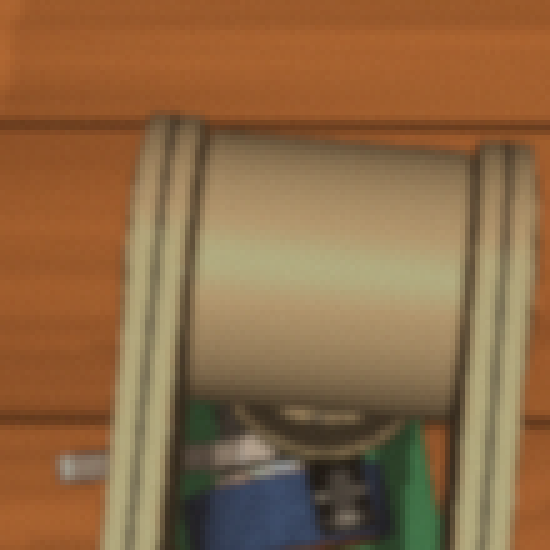

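Pin is held upright in the gripper, with the shank visible at crop (290,410). Next I level the tool and move over the bush.

Call:
jog_arm(
  offset=[
    [11,-11,-8],
    [10,-11,-6],
    [0,0,0],
    [0,0,0],
  ],
  delta_rot=[
    [-0.5,1.3,-0.2],
    [0,0,0],
    [0,0,0],
    [0,0,0],
  ],
  jaw=[0,0,0,0],
)

```text
time: 7.3
tool_pos: [592.6, 30.2, 258.9]
tcp_rot: [180.0, -0.3, 10.9]
ft_force: [-0.0, -0.9, -1.4]
finger_gap: 14.1
```

```bash
python3 go.py 592 31.5 240
```

```text
t 7.3 tcp [592.63  30.2  258.95] [179.96  -0.25  10.86] F [-0.03 -0.88 -1.38] gap 14.1 j [ -2.04   5.62  84.39   0.01  89.73 -12.9 ]
d tool [-0.46 -1.41 18.95] rot [ 0.05 -0.25 -0.34]
```

Call:
jog_arm(
  offset=[
    [-0.5,-1.5,19],
    [0,0,0],
  ],
  delta_rot=[
    [0,-0.2,-0.3],
    [0,0,0],
  ],
  jaw=[0,0],
)

```text
time: 7.5
tool_pos: [592.2, 30.6, 240.4]
tcp_rot: [179.9, -0.2, 11.1]
ft_force: [-0.2, -1.0, -1.0]
finger_gap: 13.5
```

```bash
python3 go.py 592 31.5 232;python3 - <<'E'
from h import *
im,d=cams.snapshot("side")
crop(im,285,140,60,60,10,"pics/q_side.png");np.save("pics/q.npy",im)
E
python3 go.py 592 31.5 232
```

```text
t 7.5 tcp [592.2   30.59 240.4 ] [179.9   -0.17  11.11] F [-0.24 -1.01 -0.97] gap 13.5 j [ -1.96   6.    85.91  -0.05  87.91 -13.07]
d tool [-0.05 -0.95  8.4 ] rot [ 0.1  -0.17 -0.09]
t 7.55 tcp [593.15  30.43 242.58] [179.86  -0.34  11.09] F [-0.33 -1.06  0.31] gap 13.6 j [ -1.97   5.93  85.76  -0.06  87.96 -13.06]
d tool [-0.99 -1.3  10.57] rot [ 0.14 -0.34 -0.11]
```

View pics/q_side.png

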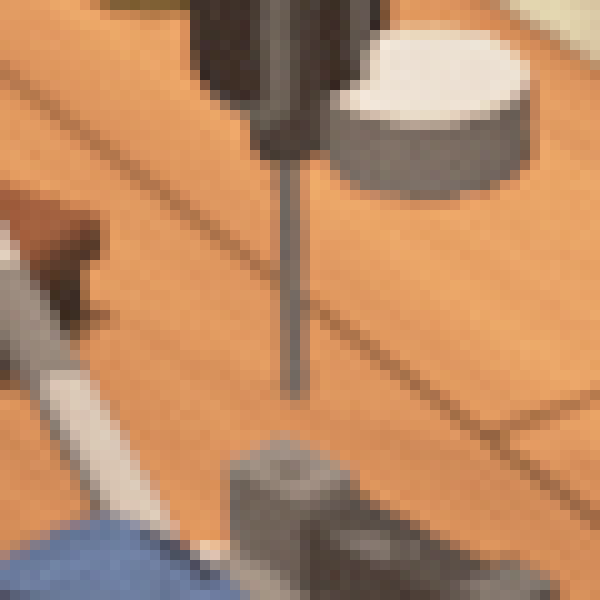

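Run:
```python
from h import *
for z in(146,150,167,170,226):print(z,proj("side",[592,32.3,z]))
for p in([593,32.3,146],[592,33.3,146]):print(proj("side",p))
```

```text
146 [314.05993949 186.46034149]
150 [314.01449564 184.94860372]
167 [313.81881757 178.43916675]
170 [313.78385254 177.27601813]
226 [313.10611369 154.73032151]
[314.43340426 186.32799646]
[313.82316385 186.26900072]
```

Call:
jog_arm(
  offset=[
    [-0.7,-1,8],
    [0,0,5],
    [0,0,0],
  ],
  delta_rot=[
    [0.1,-0.3,0],
    [0,0,0],
    [0,0,0],
  ],
  jaw=[0,0,0],
)

```text
time: 7.85
tool_pos: [592.9, 30.4, 230.7]
tcp_rot: [179.9, -0.2, 11.0]
ft_force: [-0.4, -0.3, -0.8]
finger_gap: 13.8
```

```bash
python3 go.py 592 31.5 215;python3 - <<'E'
from h import *
im,d=cams.snapshot("side")
crop(im,285,140,60,60,10,"pics/q_side2.png")
E
python3 go.py 592 31.5 215
```

```text
t 7.85 tcp [592.91  30.36 230.73] [179.92  -0.17  11.01] F [-0.36 -0.32 -0.84] gap 13.8 j [ -1.99   6.34  86.55  -0.04  86.93 -13.  ]
d tool [-0.72 -1.31 15.73] rot [ 0.08 -0.17 -0.19]
t 7.9 tcp [592.98  30.36 231.  ] [179.92  -0.18  11.02] F [-0.92 -0.4  -1.41] gap 13.5 j [ -1.99   6.33  86.53  -0.04  86.95 -13.01]
d tool [-0.8  -1.33 15.99] rot [ 0.08 -0.18 -0.18]
```

View pics/q_side2.png

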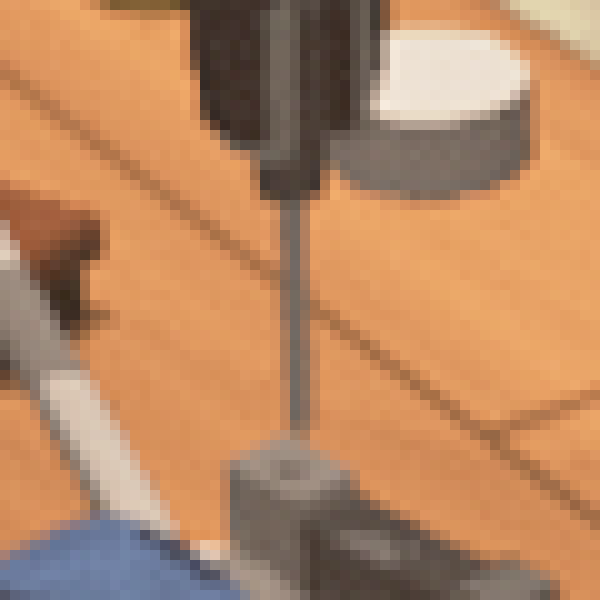

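Call:
jog_arm(
  offset=[
    [-1,-1.8,4],
    [0,0,0],
  ],
  delta_rot=[
    [0.1,-0.2,-0.2],
    [0,0,0],
  ],
  jaw=[0,0],
)

```text
time: 8.1
tool_pos: [591.7, 32.0, 227.2]
tcp_rot: [-180.0, 0.0, 11.2]
ft_force: [0.0, -0.9, -1.6]
finger_gap: 13.6
```

```bash
python3 - <<'E'
from h import *
im,d=cams.snapshot("side")
crop(im,285,140,60,60,10,"pics/q_side3.png")
E
python3 go.py 592 31.5 215
```

```text
t 8.15 tcp [592.03  31.9  227.67] [-180.     -0.04   11.22] F [ 0.91  0.   -0.35] gap 14.0 j [ -1.88   6.42  86.78   0.01  86.76 -13.1 ]
d tool [-0.11  0.39 12.67] rot [-0.   -0.04  0.02]
```

View pics/q_side3.png

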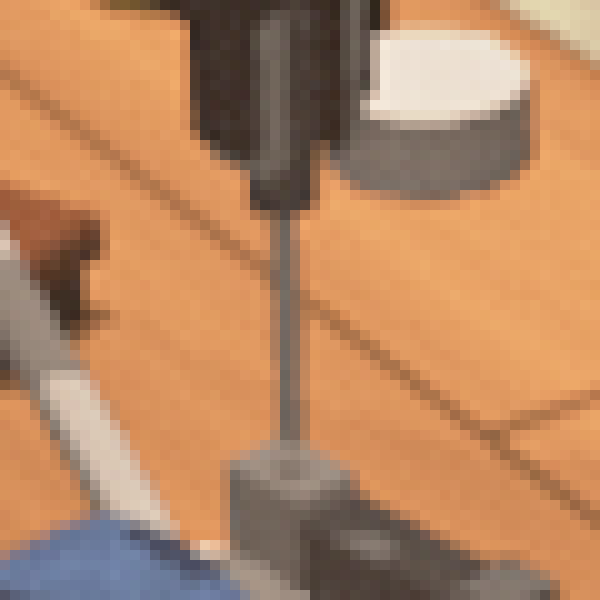

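Shank and hole now line up at column 290. Descending gently.

Call:
jog_arm(
  offset=[
    [0,0.2,4],
    [0,0,4],
    [0,0,0],
  ],
  delta_rot=[
    [0,0,0],
    [0,0,0],
    [0,0,0],
  ],
  jaw=[0,0,0],
)

```text
time: 8.45
tool_pos: [592.3, 31.8, 219.4]
tcp_rot: [180.0, -0.1, 11.2]
ft_force: [-0.1, 0.2, -0.8]
finger_gap: 13.6
```

```bash
python3 go.py 592 31.7 215
```

```text
t 8.45 tcp [592.31  31.79 219.39] [180.    -0.08  11.23] F [-0.12  0.2  -0.82] gap 13.6 j [ -1.89   6.65  87.4    0.02  85.87 -13.12]
d tool [-0.33  0.03  4.39] rot [ 0.   -0.08  0.03]
```

Call:
jog_arm(
  offset=[
    [-0.3,0,3],
    [0,0,3],
    [0,0,0],
  ],
  delta_rot=[
    [0,-0.1,0],
    [0,0,0],
    [0,0,0],
  ],
  jaw=[0,0,0],
)

```text
time: 8.75
tool_pos: [591.9, 32.1, 212.8]
tcp_rot: [-180.0, 0.0, 11.2]
ft_force: [-0.1, 0.5, -0.2]
finger_gap: 13.6
```

```bash
python3 - <<'E'
from h import *
im,d=cams.snapshot("side")
crop(im,285,140,60,60,10,"pics/q_side4.png")
E
python3 go.py 592 31.7 208
```

```text
t 8.8 tcp [591.95  32.06 213.  ] [-179.97    0.02   11.24] F [ 0.11  0.59 -0.62] gap 13.4 j [ -1.87   6.89  87.81   0.02  85.33 -13.11]
d tool [-0.02  0.36  5.  ] rot [-0.03  0.02  0.04]
```

View pics/q_side4.png

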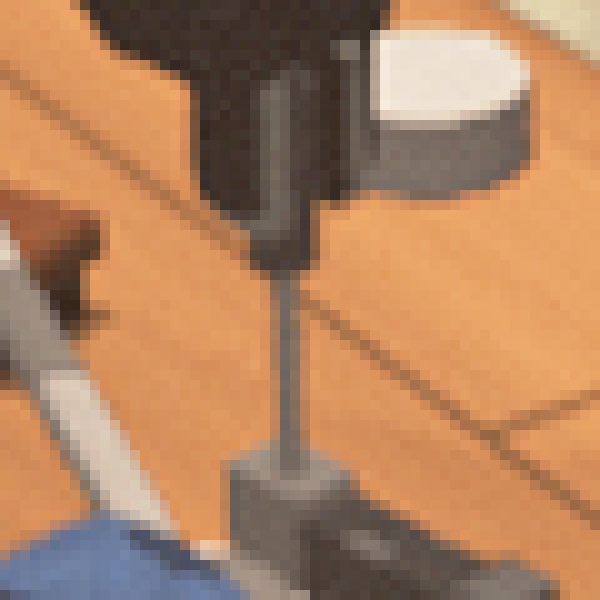

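The tip has entered the hole without any force showing. Continuing down.

Call:
jog_arm(
  offset=[
    [0,0.3,4],
    [0,0,4],
    [0,0,4],
    [0,0,0],
  ],
  delta_rot=[
    [0,0,0],
    [0,0,0],
    [0,0,0],
    [0,0,0],
  ],
  jaw=[0,0,0,0],
)

```text
time: 9.2
tool_pos: [591.9, 32.1, 200.0]
tcp_rot: [-179.9, 0.0, 11.3]
ft_force: [0.3, 1.1, -0.8]
finger_gap: 13.6
```

```bash
python3 go.py 592 31.8 196
```

```text
t 9.2 tcp [591.9   32.07 200.01] [-179.94    0.03   11.25] F [ 0.31  1.13 -0.83] gap 13.6 j [ -1.88   7.3   88.73   0.05  84.01 -13.14]
d tool [0.05 0.29 4.01] rot [-0.06  0.03  0.05]
```

Call:
jog_arm(
  offset=[
    [0,0.3,2.5],
    [0,0,2],
    [0,0,0],
  ],
  delta_rot=[
    [0,0,0],
    [0,0,0],
    [0,0,0],
  ],
  jaw=[0,0,0],
)

```text
time: 9.5
tool_pos: [592.1, 32.0, 195.2]
tcp_rot: [-179.9, 0.0, 11.3]
ft_force: [-0.6, 0.3, -0.9]
finger_gap: 13.7
```

```bash
python3 go.py 592 31.8 193
```

```text
t 9.5 tcp [592.09  31.95 195.15] [-179.93    0.01   11.26] F [-0.58  0.27 -0.86] gap 13.7 j [ -1.91   7.48  89.05   0.07  83.5  -13.17]
d tool [-0.12  0.13  2.15] rot [-0.07  0.01  0.06]
```

Call:
jog_arm(
  offset=[
    [0,0,0],
    [0,0,0],
    [0,0,0],
    [0,0,0],
    [0,0,0],
  ],
  delta_rot=[
    [0,0,0],
    [0,0,0],
    [0,0,0],
    [0,0,0],
    [0,0,0],
  ],
  jaw=[50,50,50,50,50],
)

```text
time: 10.0
tool_pos: [592.7, 31.1, 195.9]
tcp_rot: [180.0, -0.1, 11.2]
ft_force: [-0.3, -0.0, -0.9]
finger_gap: 42.7
```

```bash
python3 - <<'E'
from h import *
im,d=cams.snapshot("side")
crop(im,260,120,100,100,6,"pics/r1.png")
E
python3 go.py 592 31.7 280
```

```text
t 10.05 tcp [592.67  31.04 195.93] [179.98  -0.06  11.22] F [-0.03  0.88  0.69] gap 42.5 j [ -1.95   7.45  89.    -0.01  83.48 -13.17]
d tool [ -0.44  -0.74 -84.07] rot [ 0.02 -0.06  0.02]
```

View pics/r1.png

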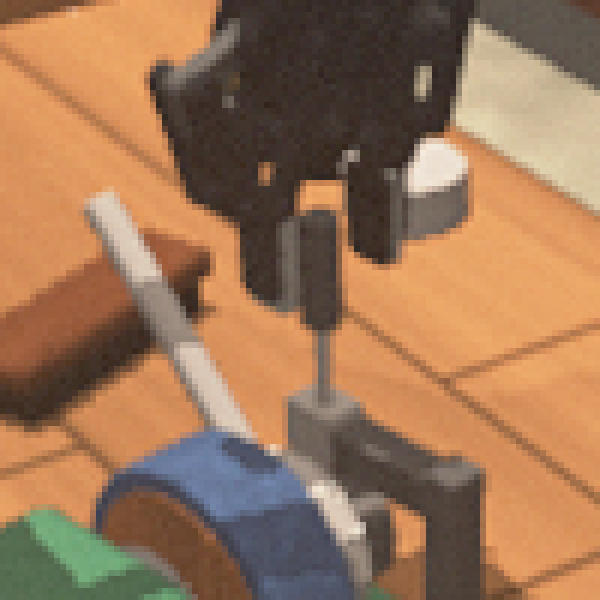

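Pin stands free in the bush: head from crop (320,215) to (320,330), shank going into the bush. Retreating straight up, and working out the brush and tin clearance.

Call:
jog_arm(
  offset=[
    [0,-0.5,-10],
    [0,0,-20],
    [0,0,-30],
    [0,0,-30],
    [0,0,0],
  ],
  delta_rot=[
    [0,0,0],
    [0,0,0],
    [0,0,0],
    [0,0,0],
    [0,0,0],
  ],
  jaw=[50,50,50,50,50],
)

```text
time: 10.55
tool_pos: [591.7, 31.7, 290.9]
tcp_rot: [180.0, 0.0, 11.2]
ft_force: [-0.3, -0.4, 0.9]
finger_gap: 42.1
```

```bash
python3 go.py 558.8 107.3 280
python3 - <<'E'
from h import *
im,d=cams.snapshot("side")
crop(im,260,120,100,100,6,"pics/r2.png")
a=np.radians(11.2);ex=np.array([np.cos(a),np.sin(a)]);ey=np.array([-ex[1],ex[0]])
for n,p,z in(("brush",(200,173),38),("brush",(191,178),38),("brush",(216,222),38),("brush",(224,217),38),("brush",(213,174),38),("tin",(222,263),32)):
    q=onz("top",*p,z)[:2];d=q-[592,32.3];print(n,q,"mach",d@ex,d@ey)
E
```

```text
t 10.55 tcp [591.68  31.68 290.86] [179.99   0.02  11.22] F [-0.32 -0.44  0.89] gap 42.1 j [ -1.89   5.35  81.38  -0.01  93.29 -13.11]
d tool [-17.53 -80.57  10.85] rot [0.01 0.02 0.02]
brush [710.3974611  354.29754569] mach 178.6855842259157 292.8682984081127
brush [695.92344198 379.25054735] mach 169.33395063702537 320.15742574274196
brush [571.44093747 304.46033875] mach 32.69536845114246 270.97036355031685
brush [585.57459955 282.51015192] mach 42.29637682490251 246.69297193181498
brush [707.67369676 317.3586693 ] mach 168.83889486639515 257.1619657791576
tin [457.89694924 285.35905891] mach -82.39631685918425 274.28700750478447
```

View pics/r2.png

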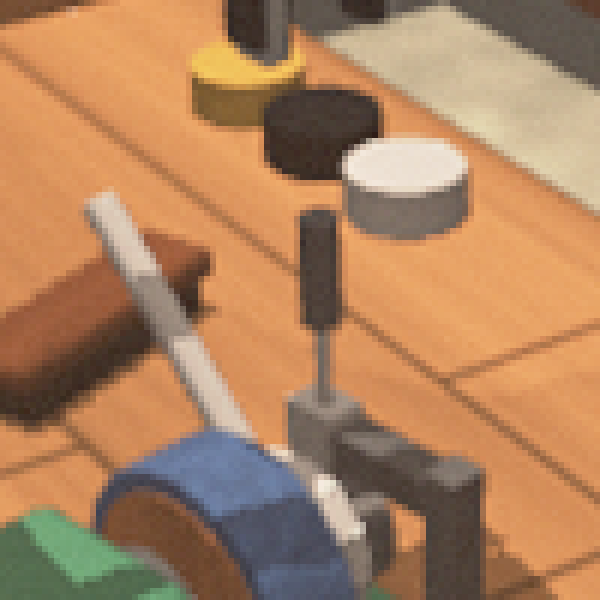

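Head top projects to z≈223, so the centre is at about 201 mm, standing on the crown as it should. Bystanders are clear. Moving above the handle and closing the fingers.

Call:
jog_arm(
  offset=[
    [-6,-27,0],
    [-6,-27,0],
    [-6,-27,0],
    [0,0,10],
    [0,0,0],
    [0,0,0],
  ],
  delta_rot=[
    [0,0,0],
    [0,0,0],
    [0,0,0],
    [0,0,0],
    [0,0,0],
    [0,0,0],
  ],
  jaw=[0,0,0,0,0,0],
)

```text
time: 11.2
tool_pos: [555.4, 108.7, 275.2]
tcp_rot: [-180.0, 0.4, 11.1]
ft_force: [-0.8, -0.4, -0.1]
finger_gap: -0.3
```

```bash
python3 go.py 558.8 107.3 215
```

```text
t 11.2 tcp [555.38 108.72 275.23] [-179.98    0.4    11.13] F [-0.83 -0.39 -0.11] gap -0.3 j [ 5.9   1.76 86.73 -0.02 91.91 -5.24]
d tool [ 3.5   2.07 60.2 ] rot [-0.02  0.4  -0.07]
```

Call:
jog_arm(
  offset=[
    [3.5,2,25],
    [0,0,25],
    [0,0,10],
    [0,0,0],
  ],
  delta_rot=[
    [0,0.4,0],
    [0,0,0],
    [0,0,0],
    [0,0,0],
  ],
  jaw=[0,0,0,0],
)

```text
time: 11.6
tool_pos: [560.6, 104.1, 213.9]
tcp_rot: [180.0, -0.0, 10.9]
ft_force: [-0.6, -0.3, -0.1]
finger_gap: 0.0
```

```bash
python3 go.py 558.8 107.3 190
python3 - <<'E'
from h import *
im,d=cams.snapshot("side")
crop(im,240,100,130,120,5,"pics/u1.png")
E
```

```text
t 11.6 tcp [560.62 104.06 213.92] [179.96  -0.04  10.93] F [-0.59 -0.3  -0.05] gap 0.0 j [ 5.39  3.31 91.51 -0.04 85.13 -5.54]
d tool [-1.19 -3.55 23.91] rot [ 0.04 -0.04 -0.27]
```

View pics/u1.png

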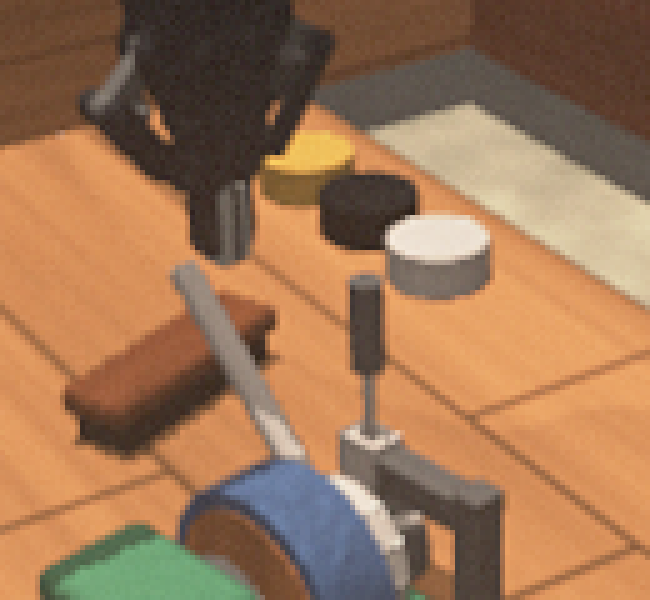

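Call:
jog_arm(
  offset=[
    [-1.2,-3.6,10],
    [0,0,5],
    [0,0,0],
  ],
  delta_rot=[
    [0,0,-0.3],
    [0,0,0],
    [0,0,0],
  ],
  jaw=[0,0,0],
)

```text
time: 11.95
tool_pos: [560.6, 107.3, 201.6]
tcp_rot: [179.9, -0.3, 11.2]
ft_force: [-0.6, 0.1, -0.6]
finger_gap: 0.0
```

```bash
python3 go.py 558.8 107.3 185
```

```text
t 11.95 tcp [560.57 107.32 201.58] [179.93  -0.32  11.22] F [-0.58  0.05 -0.63] gap 0.0 j [ 5.72  3.53 92.58 -0.04 83.57 -5.5 ]
d tool [-1.83 -0.35 16.57] rot [ 0.07 -0.32  0.02]
```

Call:
jog_arm(
  offset=[
    [-1.5,0,5],
    [0,0,4],
    [0,0,4],
    [0,0,0],
  ],
  delta_rot=[
    [0,-0.3,0],
    [0,0,0],
    [0,0,0],
    [0,0,0],
  ],
  jaw=[0,0,0,0],
)

```text
time: 12.35
tool_pos: [559.6, 107.3, 188.7]
tcp_rot: [179.9, -0.1, 11.2]
ft_force: [-0.0, 0.7, 0.2]
finger_gap: 0.2
```

```bash
cat > look.py <<'E'
import sys
from h import *
im,d=cams.snapshot("side")
# pin head top row: dark pixels in columns ~311-316 going down from z 240
g=im.astype(int).sum(2)
col=g[140:200,311:316].mean(1)
i=[140+k for k in range(60) if col[k]<230]
print("head dark rows",i[:1],i[-1:] ,len(i))
crop(im,240,100,130,130,4.5,f"pics/{sys.argv[1]}.png")
E
python3 look.py v1; python3 go.py 558.8 107.3 185
```

```text
head dark rows [140] [173] 26
t 12.4 tcp [559.78 107.28 189.11] [179.91  -0.13  11.24] F [0.06 0.93 0.48] gap 0.4 j [ 5.74  4.04 93.36 -0.08 82.47 -5.49]
d tool [-0.97 -0.22  4.11] rot [ 0.09 -0.13  0.04]
```

View pics/v1.png

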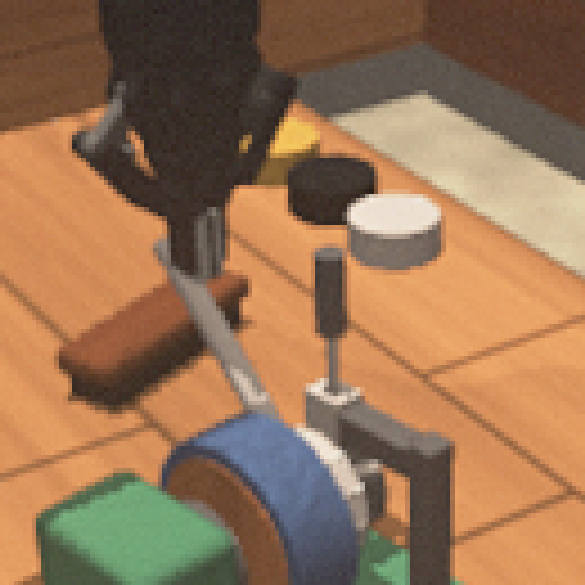

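Call:
jog_arm(
  offset=[
    [-1,0,3],
    [0,-1,3],
    [0,-2,2.2],
    [0,-2,2.2],
    [0,-2,2.2],
    [0,-2,2.3],
  ],
  delta_rot=[
    [0,-0.1,0],
    [0,0,0],
    [0,0,0],
    [0,0,0],
    [0,0,0],
    [0,0,0],
  ],
  jaw=[0,0,0,0,0,0],
)

```text
time: 13.0
tool_pos: [557.9, 115.9, 175.6]
tcp_rot: [179.8, -0.2, 11.2]
ft_force: [-1.1, -1.8, 3.7]
finger_gap: -0.0
```

```bash
cat >> go.py <<'E'
a=np.radians(11.2);p=s["tool_pos"]-[592,32.3,90]
print("mach",p[0]*np.cos(a)+p[1]*np.sin(a),-p[0]*np.sin(a)+p[1]*np.cos(a),s["tool_pos"][2]-90)
y=-p[0]*np.sin(a)+p[1]*np.cos(a)
# e from edge contact (outer edge +11 for e>0): upper face line 5 above mid plane
for w in(11,0,-11):
    Y=y+w;Z=p[2];R_=np.hypot(Y,Z);print(w,"e",round(np.arctan2(Z,Y)-np.arcsin(5/R_),3),"r",round(R_,1),end=" ; ")
print()
E
python3 go.py 558.8 107.3 185
```

```text
t 13.0 tcp [557.94 115.86 175.62] [179.83  -0.18  11.21] F [-1.1  -1.78  3.66] gap -0.0 j [ 6.67  4.5  94.32 -0.15 80.99 -4.51]
d tool [-0.79  8.59 -9.35] rot [ 0.17 -0.18  0.01]
mach -17.18326460210004 88.58183622947396 85.62400974156466
11 e 0.672 r 131.3 ; 0 e 0.728 r 123.2 ; -11 e 0.791 r 115.5 ;
```

In contact and turning at about 4 N, with the handle up 0.67–0.7 rad. Continuing along the arc.

Call:
jog_arm(
  offset=[
    [0,-1.8,2.3],
    [0,-1.8,2.3],
    [0,-1.7,2.4],
    [0,-1.7,2.4],
    [0,-1.6,2.5],
  ],
  delta_rot=[
    [0.1,-0.2,0],
    [0,0,0],
    [0,0,0],
    [0,0,0],
    [0,0,0],
  ],
  jaw=[0,0,0,0,0],
)

```text
time: 13.5
tool_pos: [556.1, 125.6, 162.8]
tcp_rot: [180.0, 0.0, 11.2]
ft_force: [-1.2, -0.8, 4.0]
finger_gap: -0.1
```

```bash
python3 look.py v2; python3 go.py 558.8 107.3 185
```

```text
head dark rows [140] [174] 26
t 13.55 tcp [555.9  125.81 162.3 ] [179.99   0.04  11.24] F [ 0.48 -0.04  2.85] gap -0.2 j [ 7.61  5.31 94.88 -0.02 79.85 -3.63]
d tool [ -0.78  18.73 -22.69] rot [0.01 0.04 0.04]
mach -17.244606504078575 98.7423932012052 72.30309080090424
11 e 0.545 r 131.4 ; 0 e 0.591 r 122.4 ; -11 e 0.645 r 113.7 ;
```

View pics/v2.png

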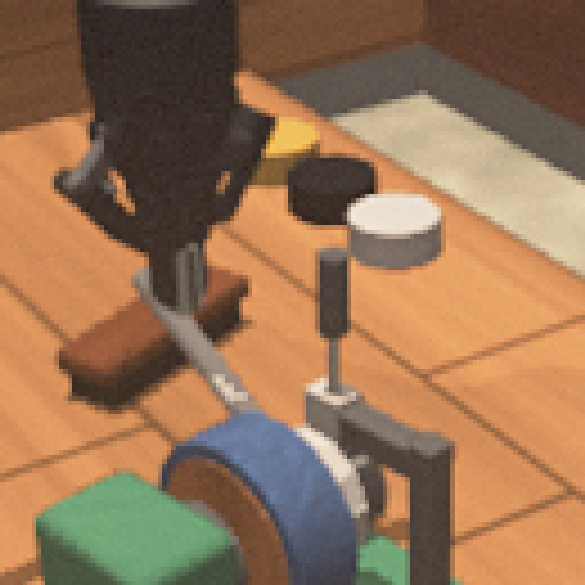

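Call:
jog_arm(
  offset=[
    [0,-1,1.8],
    [0,-1,1.8],
    [0,-1,1.8],
    [0,0,0],
  ],
  delta_rot=[
    [0,0,0],
    [0,0,0],
    [0,0,0],
    [0,0,0],
  ],
  jaw=[0,0,0,0],
)

```text
time: 13.95
tool_pos: [555.4, 129.4, 156.4]
tcp_rot: [-180.0, 0.0, 11.3]
ft_force: [-0.9, 0.4, 1.9]
finger_gap: 0.2
```

```bash
cat > look.py <<'E'
import sys
from h import *
im,d=cams.snapshot("side")
crop(im,240,100,130,130,4.5,f"pics/{sys.argv[1]}.png")
# head bottom: last dark row in column 312..315; compare to bush top
g=im.astype(int).sum(2)[150:195,312:316].mean(1)
print("col",g.astype(int)[::2])
E
python3 look.py v3; python3 go.py 558.8 107.3 185
```

```text
col [410 495 470 350 257 195 200 199 194 196 194 196 194 357 357 369 361 414
 372 604 342 308 299]
t 14.0 tcp [555.4  129.35 156.42] [-179.99    0.02   11.25] F [-0.69 -0.84  1.65] gap -0.0 j [ 7.95  5.6  95.2   0.01 79.22 -3.3 ]
d tool [ -0.97  22.28 -28.58] rot [-0.01  0.02  0.05]
mach -17.05729472660446 102.3085688005875 66.42098514532498
11 e 0.492 r 131.3 ; 0 e 0.535 r 122.0 ; -11 e 0.585 r 112.9 ;
```

Call:
jog_arm(
  offset=[
    [0,-0.9,1.8],
    [0,-0.9,1.8],
    [0,-0.9,1.8],
  ],
  delta_rot=[
    [0,0,0],
    [0,0,0],
    [0,0,0],
  ],
  jaw=[0,0,0],
)

```text
time: 14.3
tool_pos: [555.1, 132.1, 151.1]
tcp_rot: [-180.0, -0.0, 11.2]
ft_force: [-0.9, 0.4, 4.3]
finger_gap: 0.1
```

```bash
python3 look.py v4; python3 go.py 558.8 107.3 185
```

```text
col [413 492 467 350 264 197 197 198 202 194 198 198 194 357 357 371 360 410
 374 603 347 313 301]
t 14.35 tcp [554.9  132.25 150.72] [-179.98    0.     11.25] F [0.26 0.18 3.47] gap -0.2 j [ 8.24  5.88 95.51  0.02 78.61 -3.01]
d tool [ -1.04  25.22 -34.28] rot [-0.02  0.    0.05]
mach -16.98272841812661 105.2520405398572 60.7238484081235
11 e 0.443 r 131.2 ; 0 e 0.482 r 121.5 ; -11 e 0.528 r 112.1 ;
```

Call:
jog_arm(
  offset=[
    [0,-0.8,1.8],
    [0,-0.8,1.8],
    [0,-0.8,1.8],
  ],
  delta_rot=[
    [0,0,0],
    [0,0,0],
    [0,0,0],
  ],
  jaw=[0,0,0],
)

```text
time: 14.65
tool_pos: [554.5, 134.9, 145.2]
tcp_rot: [-180.0, -0.0, 11.2]
ft_force: [-0.6, 1.3, 4.2]
finger_gap: 0.1
```

```bash
python3 look.py v5; python3 go.py 558.8 107.3 185
```

```text
col [410 493 475 345 274 202 195 204 197 194 196 197 196 358 359 351 366 413
 371 605 343 310 298]
t 14.7 tcp [554.41 135.07 144.81] [-179.96   -0.01   11.25] F [0.5  0.58 3.25] gap 0.4 j [ 8.52  6.19 95.82  0.04 77.98 -2.74]
d tool [ -1.1   28.06 -40.21] rot [-0.04 -0.01  0.05]
mach -16.914660268978675 108.1095501887529 54.81317691412346
11 e 0.393 r 131.1 ; 0 e 0.428 r 121.2 ; -11 e 0.469 r 111.5 ;
```

Call:
jog_arm(
  offset=[
    [0,-0.7,1.9],
    [0,-0.7,1.9],
    [0,-0.7,1.9],
  ],
  delta_rot=[
    [0,0,0],
    [0,0,0],
    [0,0,0],
  ],
  jaw=[0,0,0],
)

```text
time: 15.0
tool_pos: [554.1, 137.4, 138.9]
tcp_rot: [-180.0, -0.0, 11.2]
ft_force: [-1.1, 0.8, 4.1]
finger_gap: 0.0
```

```bash
python3 look.py v6; python3 go.py 558.8 107.3 185
```

```text
col [408 492 473 341 275 195 195 197 198 196 192 199 200 359 355 353 369 418
 369 604 343 307 296]
t 15.05 tcp [553.98 137.51 138.49] [-179.95   -0.02   11.25] F [0.23 0.76 3.  ] gap 0.0 j [ 8.76  6.53 96.15  0.06 77.31 -2.5 ]
d tool [ -1.15  30.53 -46.54] rot [-0.05 -0.02  0.05]
mach -16.86009178917747 110.59349315088829 48.49166075956427
11 e 0.341 r 130.9 ; 0 e 0.372 r 120.8 ; -11 e 0.408 r 110.8 ;
```

Call:
jog_arm(
  offset=[
    [0,-0.6,1.9],
    [0,-0.6,1.9],
    [0,-0.6,1.9],
  ],
  delta_rot=[
    [0,0,0],
    [0,0,0],
    [0,0,0],
  ],
  jaw=[0,0,0],
)

```text
time: 15.35
tool_pos: [553.8, 139.5, 132.6]
tcp_rot: [-179.9, -0.0, 11.3]
ft_force: [-0.8, 0.2, 3.1]
finger_gap: 0.2
```

```bash
python3 look.py v7; python3 go.py 558.8 107.3 185
```

```text
col [413 494 470 350 278 194 192 203 199 193 195 202 195 355 357 351 368 423
 370 603 346 312 296]
t 15.4 tcp [553.62 139.63 132.19] [-179.93   -0.03   11.26] F [ 0.62 -0.18  3.67] gap -0.3 j [ 8.97  6.88 96.46  0.07 76.64 -2.31]
d tool [ -1.21  32.65 -52.85] rot [-0.07 -0.03  0.06]
mach -16.798001382792418 112.7369221153754 42.18551897827305
11 e 0.29 r 130.7 ; 0 e 0.317 r 120.4 ; -11 e 0.348 r 110.1 ;
```

Call:
jog_arm(
  offset=[
    [0,-0.5,1.9],
    [0,-0.5,1.9],
    [0,-0.5,1.9],
  ],
  delta_rot=[
    [0,0,0],
    [0,0,0],
    [0,0,0],
  ],
  jaw=[0,0,0],
)

```text
time: 15.7
tool_pos: [553.4, 141.4, 126.2]
tcp_rot: [-179.9, -0.0, 11.3]
ft_force: [-1.0, 1.7, 3.4]
finger_gap: 0.4
```

```bash
python3 look.py v8; python3 go.py 558.8 107.3 185
```

```text
col [408 492 476 343 282 197 198 195 200 197 196 198 199 365 355 351 351 421
 373 605 342 309 296]
t 15.75 tcp [553.27 141.43 125.86] [-179.91   -0.03   11.26] F [1.09 0.98 2.7 ] gap -0.2 j [ 9.14  7.24 96.76  0.09 75.98 -2.14]
d tool [ -1.21  34.46 -59.19] rot [-0.09 -0.03  0.06]
mach -16.79541335992212 114.57067731989754 35.86021878605938
11 e 0.24 r 130.6 ; 0 e 0.262 r 120.1 ; -11 e 0.288 r 109.6 ;
```

Call:
jog_arm(
  offset=[
    [0,-0.4,1.9],
    [0,-0.4,1.9],
    [0,-0.4,1.9],
  ],
  delta_rot=[
    [0,0,0],
    [0,0,0],
    [0,0,0],
  ],
  jaw=[0,0,0],
)

```text
time: 16.05
tool_pos: [553.1, 142.8, 119.9]
tcp_rot: [-179.9, -0.0, 11.3]
ft_force: [-0.4, 1.0, 4.1]
finger_gap: 0.2
```

```bash
python3 look.py v9; python3 go.py 558.8 107.3 185
```

```text
col [410 493 466 344 263 192 195 196 199 194 186 198 197 361 361 355 365 424
 374 607 344 311 299]
t 16.1 tcp [552.96 142.84 119.48] [-179.9    -0.02   11.26] F [0.79 1.62 2.82] gap -0.1 j [ 9.28  7.6  97.06  0.1  75.32 -2.01]
d tool [ -1.18  35.89 -65.58] rot [-0.1  -0.02  0.06]
mach -16.829121070438365 116.01883367333004 29.484914125528363
11 e 0.19 r 130.4 ; 0 e 0.207 r 119.7 ; -11 e 0.228 r 109.1 ;
```

Call:
jog_arm(
  offset=[
    [0,-0.4,1.9],
    [0,-0.3,1.9],
    [0,-0.3,1.9],
  ],
  delta_rot=[
    [0,0,0],
    [0,0,0],
    [0,0,0],
  ],
  jaw=[0,0,0],
)

```text
time: 16.4
tool_pos: [552.8, 144.0, 113.5]
tcp_rot: [-179.9, -0.0, 11.3]
ft_force: [-1.4, 1.3, 3.9]
finger_gap: 0.2
```

```bash
python3 look.py v10; python3 go.py 558.8 107.3 185
```

```text
col [411 495 468 345 262 195 201 204 198 200 201 199 192 359 355 363 359 413
 367 605 342 310 296]
t 16.45 tcp [552.67 143.98 113.03] [-179.9    -0.02   11.26] F [0.96 1.01 3.03] gap -0.0 j [ 9.39  7.99 97.35  0.11 74.65 -1.9 ]
d tool [ -1.13  37.05 -72.03] rot [-0.1  -0.02  0.06]
mach -16.891147336096708 117.19621176673151 23.0325678056181
11 e 0.139 r 130.2 ; 0 e 0.152 r 119.4 ; -11 e 0.168 r 108.7 ;
```

View pics/v10.png

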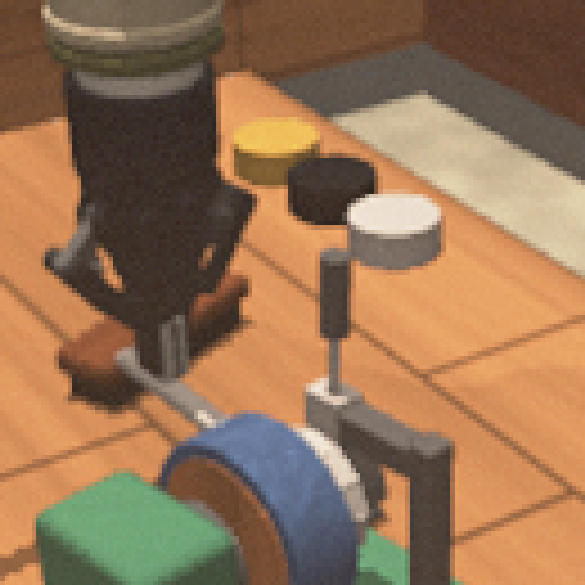

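Pin still on the crown (head at crop (335,295)) and the handle is turning smoothly. Continuing.

Call:
jog_arm(
  offset=[
    [0,-0.3,1.9],
    [0,-0.2,1.9],
    [0,-0.2,1.9],
  ],
  delta_rot=[
    [0,0,0],
    [0,0,0],
    [0,0,0],
  ],
  jaw=[0,0,0],
)

```text
time: 16.75
tool_pos: [552.6, 144.8, 107.0]
tcp_rot: [-179.9, -0.0, 11.3]
ft_force: [-0.4, 2.0, 4.1]
finger_gap: 0.2
```

```bash
python3 look.py v11; python3 go.py 558.8 107.3 185
```

```text
col [410 494 481 341 282 196 195 199 202 192 195 196 185 351 354 362 360 410
 373 605 348 311 297]
t 16.8 tcp [552.47 144.78 106.64] [-179.89   -0.01   11.26] F [0.25 2.02 2.87] gap 0.2 j [ 9.47  8.38 97.63  0.11 73.98 -1.82]
d tool [ -1.1   37.85 -78.43] rot [-0.11 -0.01  0.06]
mach -16.92875828817116 118.01875049327202 16.641571421423762
11 e 0.09 r 130.1 ; 0 e 0.098 r 119.2 ; -11 e 0.108 r 108.3 ;
```

Call:
jog_arm(
  offset=[
    [0,-0.1,1.9],
    [0,-0.1,1.9],
    [0,-0.1,1.9],
  ],
  delta_rot=[
    [0,0,0],
    [0,0,0],
    [0,0,0],
  ],
  jaw=[0,0,0],
)

```text
time: 17.1
tool_pos: [552.5, 145.3, 100.6]
tcp_rot: [-179.9, -0.0, 11.3]
ft_force: [-1.4, 2.9, 4.5]
finger_gap: 0.3
```

```bash
python3 look.py v12; python3 go.py 558.8 107.3 185
```

```text
col [410 491 491 346 296 192 201 199 199 200 199 200 191 339 354 359 357 421
 368 604 341 312 301]
t 17.15 tcp [552.29 145.22 100.22] [-179.89   -0.     11.27] F [0.35 2.43 2.63] gap -0.2 j [ 9.51  8.77 97.91  0.12 73.32 -1.79]
d tool [ -1.03  38.29 -84.86] rot [-0.11 -0.    0.07]
mach -17.01665208708773 118.48141011580346 10.217856297373416
11 e 0.04 r 129.9 ; 0 e 0.044 r 118.9 ; -11 e 0.048 r 108.0 ;
```

Call:
jog_arm(
  offset=[
    [0,0,1.9],
    [0,0,1.9],
    [0,0,1.9],
  ],
  delta_rot=[
    [0,0,0],
    [0,0,0],
    [0,0,0],
  ],
  jaw=[0,0,0],
)

```text
time: 17.45
tool_pos: [552.4, 145.3, 94.3]
tcp_rot: [-179.9, -0.0, 11.3]
ft_force: [-1.1, 2.5, 4.7]
finger_gap: 0.2
```

```bash
python3 look.py v13; python3 go.py 558.8 107.3 185
```

```text
col [411 492 493 351 299 193 196 198 197 195 190 196 191 325 358 358 355 422
 371 605 345 318 297]
t 17.5 tcp [552.25 145.28  93.86] [-179.88    0.     11.27] F [0.83 2.76 3.11] gap 0.1 j [ 9.52  9.17 98.17  0.13 72.66 -1.79]
d tool [ -1.    38.33 -91.22] rot [-0.12  0.    0.07]
mach -17.04468899284259 118.54568772706877 3.8578508861933045
11 e -0.009 r 129.6 ; 0 e -0.01 r 118.6 ; -11 e -0.011 r 107.6 ;
```

Call:
jog_arm(
  offset=[
    [0,0,1.8],
    [0,0,1.8],
  ],
  delta_rot=[
    [0,0,0],
    [0,0,0],
  ],
  jaw=[0,0],
)

```text
time: 17.7
tool_pos: [552.3, 145.3, 90.2]
tcp_rot: [-179.9, -0.0, 11.3]
ft_force: [-0.1, 2.5, 4.7]
finger_gap: -0.0
```

```bash
python3 look.py v14; python3 go.py 558.8 107.3 185
```

```text
col [409 487 490 499 490 482 473 467 459 367 357 201 205 205 201 201 202 200
 189 532 346 311 301]
t 17.75 tcp [552.23 145.25  89.86] [-179.88    0.     11.27] F [1.09 2.12 2.66] gap -0.3 j [ 9.52  9.43 98.34  0.12 72.24 -1.79]
d tool [ -0.98  38.31 -95.22] rot [-0.12  0.    0.07]
mach -17.074284900635636 118.52626582783861 -0.14006418688899203
11 e -0.04 r 129.5 ; 0 e -0.043 r 118.5 ; -11 e -0.048 r 107.5 ;
```

View pics/v14.png

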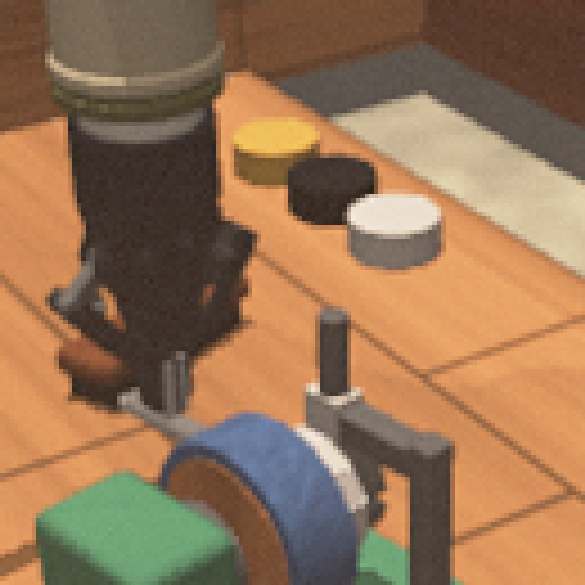

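The pin has dropped: head now at crop rows 312–393, sitting on the bush. I stop pushing and lift straight off.

Call:
jog_arm(
  offset=[
    [0,0,-5],
    [0,0,-15],
    [0,0,-35],
    [0,0,-45],
    [0,0,-45],
    [0,0,0],
  ],
  delta_rot=[
    [0,0,0],
    [0,0,0],
    [0,0,0],
    [0,0,0],
    [0,0,0],
    [0,0,0],
  ],
  jaw=[0,0,0,0,0,0],
)

```text
time: 18.35
tool_pos: [549.4, 142.6, 240.2]
tcp_rot: [180.0, 0.5, 11.2]
ft_force: [0.4, -0.6, 0.9]
finger_gap: -0.1
```

```bash
python3 look.py w1; python3 go.py
python3 - <<'E'
from h import *
im,d=cams.snapshot("side");crop(im,290,150,60,60,10,"pics/w2.png");np.save("pics/w2.npy",im)
im,d=cams.snapshot("top");crop(im,150,80,300,230,2.5,"pics/w3.png")
for z in(146,190):print(z,proj("side",[592,32.3,z]))
E
```

```text
col [412 491 493 497 491 479 472 465 460 372 353 195 205 209 202 205 200 202
 196 530 346 313 296]
t 18.4 tcp [548.29 142.37 237.01] [179.96   0.71  11.2 ] F [ 0.29  0.35 -0.19] gap -0.2 j [ 9.41  2.86 89.57 -0.06 88.28 -1.79]
mach -21.50158307820916 116.46379535993307 147.00640137241376
11 e 0.831 r 194.6 ; 0 e 0.874 r 187.5 ; -11 e 0.921 r 180.9 ; 
146 [314.05993949 186.46034149]
190 [313.54734344 169.40829393]
```

View pics/w2.png

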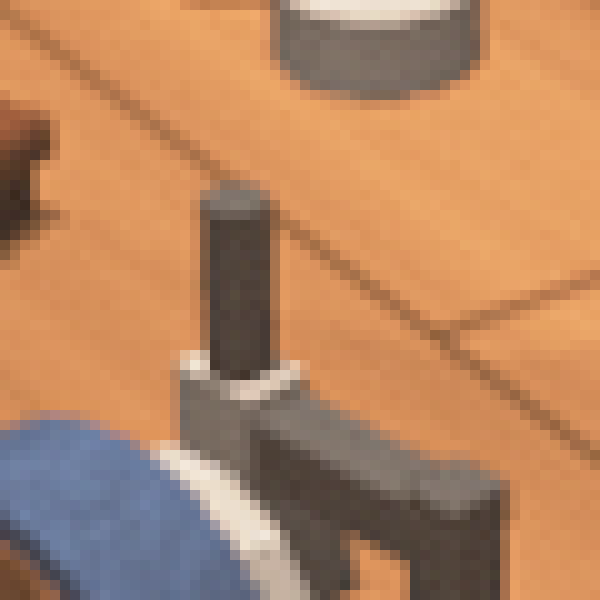

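View pics/w1.png

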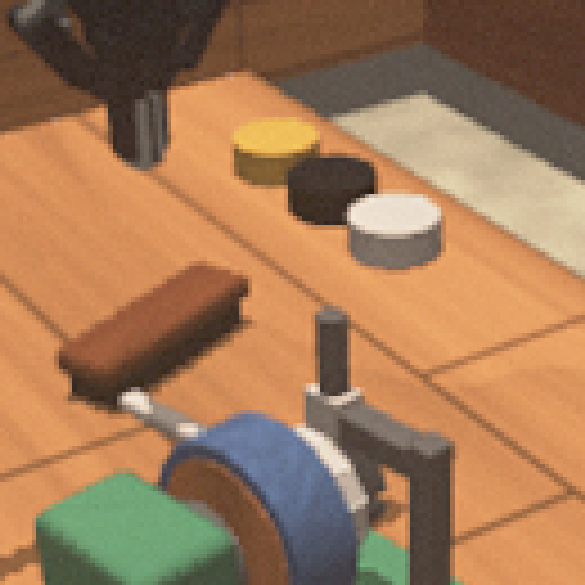

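Head top centre is at pixel (313.1,169.8), against (313.5,169.4) predicted for fully home. The shoulder sits on the bush, the pin is upright, and the gripper is 140 mm clear. Handing in.

```bash
python3 -c "
from bench import r;print(r.hand_in())"
```

```text
the job is handed in; nothing more can be done
None
```

The nut is locked: the pin is fully home through the slot and the shaft's cross hole. I handed the job in at about 18.5 s, and the hand-in gives no verdict.

- **Placing the pin:** I took it from the stand, lowered it into the bush and let go. It stood on the crown with its head centre about 201 mm up.
- **Tightening:** I pushed the handle along its arc at about 4 to 5 N, checking with the camera every few millimetres. The pin dropped with the handle about level (joint about +0.04 rad). I stopped at once and lifted clear.
- **Last checks:** The head top was within half a pixel of where a fully seated pin should appear, with the shoulder on the bush and the pin upright. The wrist force read about zero and the gripper was about 140 mm above the handle. The brush looked unmoved in the side view, and the arm stayed well away from the tin and heel.
- **Disagreements:** The two cameras put the bush about 2.5 mm apart in x. The finger opening read about 14 mm on the 16 mm pin head. Neither affected the result.

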